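Show the twin-port pump head to the inspection camera

ROBOT

A 6-joint arm with a two-finger parallel gripper is mounted at the origin on the work surface. World frame = base frame: x ahead of the robot, y to its left, z up, the work surface at z = 0. Lengths are in m, angles in degrees, forces in N, time in s.
With the tool pointing down it reaches from about 0.375 to 0.975 m from the base axis. Payload 3.8 kg.
Tool frame: the origin (TCP) lies midway between the tips of the shut fingers; the grasp point (between the pads) lies ctrl.grip_point_offset behind it (ctrl.grip_point_offset is the distance from the TCP to the grasp point, in m); z points along the fingers, y is the line along which they close (so a half turn about z gives the same grasp; the last joint's range is limited). The gripper opens to 85 mm and grips with 20 to 120 N. Pads are 22 mm wide; open, the fingers measure 114 mm over their backs; the gripper's body (76 mm by 85 mm) begins 54 mm behind the grasp point. The pads swing forward as they close: fully open they stand 13 mm farther back than shut.
Start: joints at [-78.776, 15.12, 91.902, -0, 72.978, -2.114], TCP at [0.156, -0.657, 0.231] pointing down, gripper open.
Joint ranges: [-150.88, 150.88], [-54.13, 125.18], [17.81, 147.31], [-75.09, 255.09], [0, 152.58], [-146.25, 146.25]. Speed limits (degrees/s): [147.25, 147.25, 180, 180, 180, 180].

INTERFACE

Orientations are given as [roll, pitch, yaw] about the fixed x, y, z axes, in that order (R = Rz(yaw) Ry(pitch) Rx(roll)).
In Python, from rig import ctrl gives the robot as it stands. The module is installed in compiled form; this text tells all that it offers.
- The arm moves only by the shell command python3 -m pendant 'ROWS' [FORCE]. ROWS is JSON, a list of rows, each an object with "translation": the shift along the tool's x, y, z as a fraction of full scale, a list of three; "rot": the turn, a rotation vector about the tool's x, y, z as a fraction of full scale, a list of three; "jaw": the opening, from -1 (shut) to 1 (fully open). A call has 1 to 8 rows; each row is the pose to reach, as a shift and turn from the pose commanded when the call began, along the tool's axes at that moment, turning the shorter way round; what a row does not reach only later rows make up. Full scale, the value 1, is 1 m for a shift and 360 degrees for a turn. A row lasts 1/10 s, in which the tool goes at most 50 mm and 8.59 degrees, less where a joint would pass 70% of its speed; a pose out of reach is approached as far as the arm can. A call with a number of a shift or a turn outside -1 to 1 is refused whole. A call with a gripper value outside its range is refused whole. The fingers move at their own pace and stop on an object; FORCE is the grip in N (left out, the last holds). Time passes only in rows, so rows that repeat a pose let the fingers close. It gives the time, the measured TCP pose, the force, the opening and the grip force at its end, in the units of the state.
- ctrl.sense(): the state, without advancing time (a new reading comes with each control period).
- ctrl.camera(name): name is "side" or "top"; returns the picture (384x512x3 uint8, red, green, blue); there is no depth.
- ctrl.camera_info(name): a dict with "K" (3x3 intrinsics, pixels), "eye" and "orientation" of the camera in the world. Camera axes: x right, y down, z forward; pixel columns grow to the right and rows downward; lengths in m; the calibration is good to about 2 mm. A picture is of the moment at which its call begins. camera_info takes no time and is no camera call.
- ctrl.close_job(): hands the job in; it is judged then, once.
Trained networks look in the newest picture that a camera, given by its name, has taken for a name from the list of things; names that differ only in an ending like _2 or _b are one class to them, and where a whole thing is asked for, a point or a joint stands for the part that bears it (a point fixed in the world has none). Each returns a list of dicts, best first, with "p" (0 to 1); they miss things now and then, are a little off and sometimes report something else, mostly with a low value. They report only what shows in the picture. A call takes as long as a camera call. They do not tell look-alikes from the thing itself.
- ctrl.trace(camera, thing): "pixels" (384x512 bool, what is visible of it) and "extent" ([left, top, right, bottom] in pixels, round what is visible of it).
The state is a dict: "time_s": time; "qpos": joint angles; "qvel": joint speeds; "joint_efforts": joint torques, N m; "ee_pos": TCP position; "tcp_rot": TCP orientation; "contact_force": force on the tool from outside, world axes, zero at the start; "moment": the same for the moment, N m; "grip_width": finger opening in m; "gripper_force": force on a finger pad.
Only numpy, scipy, OpenCV 4.12 (cv2) and the standard library are available. Lean on these libraries where they do the work, as an engineer would, in place of code of your own. Each camera call takes 0.05 s, during which the arm holds its last target. There are 200 camera calls.

TASK

The raised lid of the spares case stands in the inspection camera's view: lower it gently until it is fully shut. Then take the twin-port pump head (the steel block with two round ports side by side) off the service tray and hold it still in the air at the camera's focus, on the lens axis 180 mm in front of the lens, with the ports facing squarely into the lens and the block the same way up as the camera, so tipped back by the camera's tilt. Finish while still holding it there in the gripper; do not put it down, and leave the camera and everything else where it is.

Things in the scene. Friction and masses are not known exactly. Their poses are not given: they have to be found in the camera images.
- case_lid (a joint): angle of the spares case's lid in rad: 0 is fully shut (lying flat on the case), it starts raised at 1.05 to 1.35. The hinge is stiff: the lid stays where it is left and needs about 2 N at its free edge to move; no latch.
- lid_hinge (a point): middle of the lid's hinge line, 66 mm above the table, on the case's rim away from the robot. The frame turns with the lid: y along the hinge line; the lid reaches 170 mm along -x, is 180 mm wide (y) and 8 mm thick, from z = 0 (underside) to z = 8 mm (outer face). z points out of the outer face: up when shut, nearly away from the robot when raised. Shutting turns it towards the robot.
- lid_edge (a point): middle of the lid's free edge, on its outer face (170 mm from the hinge line). Frame as lid_hinge.
- spares_case: grey open plastic case, fixed to the table, 170 mm deep (x, away from the robot) x 180 mm wide (y) x 65 mm high, filled with fittings in foam; origin at the centre of its underside. The lid belongs to it.
- twin_head_center (a point): centre of the twin-port pump head, the part to present: a loose steel block 26 mm deep (x) x 46 mm wide (y) x 56 mm high (z), 0.3 to 0.55 kg, upright on the tray. Its +x face has two pale round 15 mm ports side by side; at the start it looks roughly away from the robot. Grip it by its two flanks, which face along y, to keep the ports in view.
- focus (a point): the camera's focus: an empty point in the air, on the lens axis 180 mm in front of the lens, 165 to 230 mm above the table, over the case. x points from here to the lens (away from the robot and upwards by 0.25 to 0.5 rad, the camera's tilt), y is level, z is the camera's up. When presented, the pump head's centre is here and its x, y, z axes lie along these.
- lens (a point): centre of the lens's flat face, in the middle of the round ring light (56 mm across) at the front of the camera head, a white box 70 x 52 x 50 mm which stands 285 mm up on an aluminium post with a dark base plate of 120 x 130 mm, fixed to the table beyond the case. The head tilts on its post if it is knocked. Frame as focus.
- parts_tray: dark grey service tray, fixed to the table, 250 x 140 mm, long side leading away from the robot, floor 4 mm thick, rim 10 mm high; on the left or right of the case. Origin at the centre of its underside.
- single_head_center (a point): centre of another steel block of the same size on the tray, with one large port and one plug on top; to be left alone.
- blank_head_center (a point): centre of another steel block of the same size on the tray, with no port and no plug; to be left alone.
- wrench: wrench lying on the table beyond the case, to its right, 150 mm long; leave alone. Origin on its underside.
- bottle_a_center (a point): half-way up a glass bottle, 66 mm across, 170 mm high, beyond the case, to its left; leave alone.
- bottle_b_center (a point): half-way up a glass bottle, 56 mm across, 140 mm high, on the right; leave alone.
- beaker_center (a point): half-way up a glass beaker, 70 mm across, 85 mm high, on the left; leave alone.
- steel_union: small steel fitting, 26 mm across, 28 mm high, on the right; leave alone. Origin on its underside.
- twin_head: the twin-port pump head: two dark 11 mm plugs, 6 mm high, stand side by side on its top (+z), and the ports stand out 4 mm. Origin at the centre of its underside, 28 mm below its centre; axes as there. The three blocks stand about 75 mm apart on the tray, in any order, one behind the other as seen from the robot.
Not all that is in view belongs to the job. What is shaped like the twin_head but red is not meant. Of the things shaped like the spares_case, the grey one is meant.

How it is judged (in metres and radians):
On the way, in this order (a step that is already met when the one before it is completed fails the run):
1. the lid is fully shut, the pump head still standing on the tray (value of joint case_lid below 0.04 rad and distance of twin_head_center from where it was at the start of the episode below 0.02 m), for 0.2 s.
2. the pump head is lifted clear of the tray by the gripper (height (world z) of twin_head_center above 0.1 m and contact force between the fingers and twin_head above 1 N), for 0.2 s.
At the end, for the whole second after the job is handed in: lid below 0.04 rad; pump head in the fingers, touching neither case nor tray, its centre within 20 mm of the focus, ports facing the lens and its upright axis along the camera's within 0.17 rad, right way up, below 20 mm/s and 0.15 rad/s (value of joint case_lid below 0.04 rad and distance between twin_head_center and focus below 0.02 m and height (world z) of twin_head_center above 0.13 m and angle between the x axis of twin_head_center and the x axis of focus, either way round below 0.17 rad and angle between the z axis of twin_head_center and the z axis of focus, either way round below 0.17 rad and distance between twin_head_center and lens below 0.21 m and angle between twin_head_center's own z axis and vertical below 0.8 rad and x of lens in the frame of twin_head_center above 0.15 m and contact force between the fingers and twin_head above 1 N and linear speed of twin_head below 0.02 m/s and angular speed of twin_head below 0.15 rad/s and contact force between twin_head and spares_case below 0.05 N and contact force between twin_head and parts_tray below 0.05 N); the arm keeps its last pose, push and grip.
It fails at once if the lid is slammed (faster than 2.5 rad/s) (velocity of joint case_lid below -2.5 rad/s).
It fails at once if the camera is knocked (its focus moves by more than 10 mm) (distance of focus from where it was at the start of the episode above 0.01 m).
It fails at once if a bystander is moved by more than 30 mm (distance of any of single_head_center, blank_head_center, wrench, bottle_a_center, bottle_b_center, beaker_center, steel_union from where it was at the start of the episode above 0.03 m).
It also fails if it takes over 54 s, if anything falls off the work surface, if the arm or the gripper's body presses on something with over 40 N, if the wrist force passes 120 N, or if a joint passes its speed limit or range.

## Working session

There is one attempt and no reset: what is moved stays moved. The work goes in short steps, Python scripts to look and compute and a shell command to move; the robot and the scene stay as the last step left them, time stands still between calls to the robot, and variables do not carry over. Pictures are saved under pics/ and viewed, at most 10 in all, crops included, and the job is handed in when it is done.

```bash
mkdir -p pics; ls; python3 - <<'E'
from rig import ctrl
import cv2,numpy as np
for n in ("side","top"):
    im=ctrl.camera(n); cv2.imwrite(f"pics/{n}0.png",cv2.resize(im[:,:,::-1],(800,600),interpolation=cv2.INTER_CUBIC)); np.save(f"pics/{n}0.npy",im)
    print(n,ctrl.camera_info(n))
    for t in ["case_lid","spares_case","twin_head","single_head_center","blank_head_center","lens","parts_tray"]:
        print(t,[(round(d["p"],2),[int(v) for v in d["extent"]]) for d in ctrl.trace(n,t)[:4]])
print(ctrl.sense(),ctrl.grip_point_offset)
E
```

```text
pics
side {'K': array([[348.50591452,   0.        , 254.13194612],
       [  0.        , 348.50591452, 192.82694438],
       [  0.        ,   0.        ,   1.        ]]), 'eye': array([ 0.36861441, -0.88819218,  0.77835077]), 'orientation': array([-124.86254541,    0.61433171,   -7.18784859])}
case_lid [(0.98, [97, 270, 196, 346]), (0.67, [275, 164, 303, 238]), (0.3, [260, 137, 270, 160])]
spares_case [(0.94, [244, 165, 301, 253]), (0.74, [99, 269, 199, 361])]
twin_head [(0.79, [369, 291, 388, 319]), (0.74, [293, 267, 312, 296]), (0.68, [225, 263, 329, 329]), (0.61, [263, 331, 287, 362])]
single_head_center [(0.67, [244, 280, 256, 308])]
blank_head_center []
lens [(0.94, [347, 145, 395, 179])]
parts_tray [(0.91, [225, 264, 331, 327])]
top {'K': array([[368.6562263 ,   0.        , 256.13220011],
       [  0.        , 368.6562263 , 192.98768446],
       [  0.        ,   0.        ,   1.        ]]), 'eye': array([ 0.33454211, -0.00324372,  1.40098636]), 'orientation': array([-173.11679409,   -0.67114143,  -88.80354007])}
case_lid [(0.84, [233, 155, 283, 180]), (0.61, [306, 252, 372, 318
[... 372 characters left out ...]
313, 160])]
{'time_s': 0.8, 'qpos': array([-7.87743305e+01,  1.51176511e+01,  9.19000745e+01, -3.63065763e-04,
        7.29784573e+01, -2.11389496e+00]), 'qvel': array([ 0.10396784, -0.00397349, -0.05816031,  0.10319377, -0.08667753,
       -0.03082478]), 'joint_efforts': array([-1.60584485e-03, -5.14986777e+01, -3.67694271e+01,  1.13990609e-04,
        5.50127988e-04, -6.55550792e-06]), 'ee_pos': array([ 0.15573926, -0.65680005,  0.23133381]), 'tcp_rot': array([1.79996198e+02, 4.87728571e-04, 1.33396708e+01]), 'contact_force': array([-0.3665659, -0.5534057,  0.4992888]), 'moment': array([-0.02687337,  0.02214571,  0.00040496]), 'gripper_force': 0.0, 'grip_width': 0.08540145628451279} 0.0187
```

View pics/side0.png

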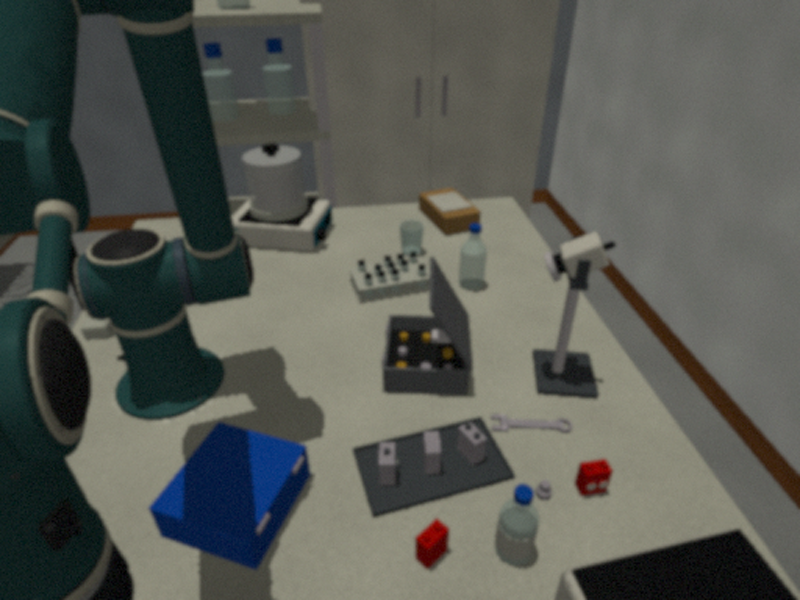

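View pics/top0.png

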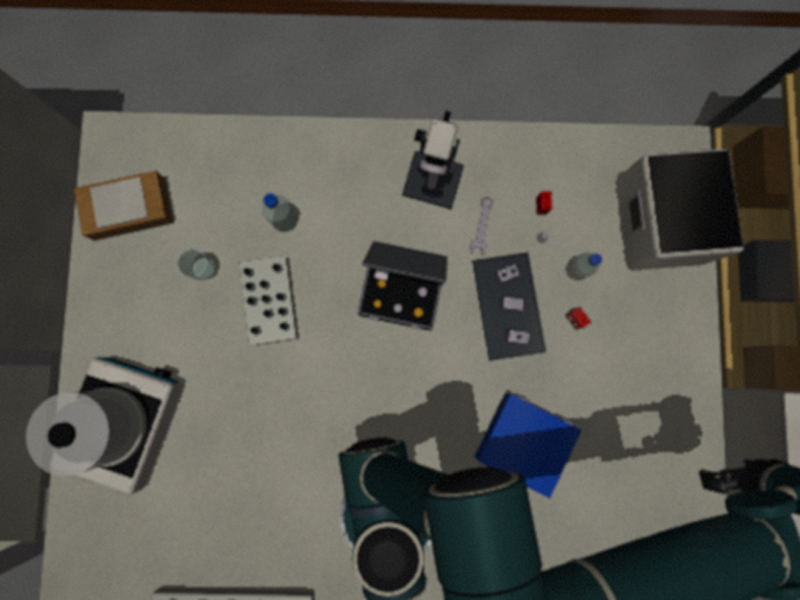

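Candidates (top picture, 800-px display): grey blocks on the tray at (508,272), (513,303) and (518,337), and red look-alikes at (545,202) and (578,318). The one with two plugs is the far block at (508,272). I'll check this in close crops.

```bash
cat > h.py <<'E'
import numpy as np,cv2
from scipy.spatial.transform import Rotation as R
from scipy.optimize import least_squares
from rig import ctrl
CI={n:ctrl.camera_info(n) for n in("side","top")}
def rot(o): return R.from_euler("xyz",o,degrees=True)
def proj(n,P):
    c=CI[n]; q=rot(c["orientation"]).inv().apply(np.atleast_2d(P)-c["eye"])
    return (q@c["K"].T)[:,:2]/q[:,2:]
def ray(n,uv):
    c=CI[n]; d=rot(c["orientation"]).apply(np.linalg.inv(c["K"])@[uv[0],uv[1],1]); return c["eye"],d/np.linalg.norm(d)
def plane(n,uv,z):
    e,d=ray(n,uv); return e+d*(z-e[2])/d[2]
def tri(a,b):
    e1,d1=ray("side",a);e2,d2=ray("top",b)
    t=np.linalg.lstsq(np.c_[d1,-d2],e2-e1,rcond=None)[0]; p,q=e1+t[0]*d1,e2+t[1]*d2
    return (p+q)/2,np.linalg.norm(p-q)
E
python3 - <<'E'
import numpy as np,cv2
s=np.load("pics/side0.npy")[:,:,::-1];t=np.load("pics/top0.npy")[:,:,::-1]
def c(im,x,y,w,h,W,H): return cv2.resize(im[y:y+h,x:x+w],(W,H),interpolation=cv2.INTER_CUBIC)
# 400x300 tiles
a=c(s,342,138,64,48,400,300); b=c(t,250,62,64,48,400,300)
d=c(s,285,255,64,48,400,300); e=c(t,300,155,64,48,400,300)
cv2.imwrite("pics/mos.png",np.vstack([np.hstack([a,b]),np.hstack([d,e])]))
E
```

```text
(no output)
```

View pics/mos.png

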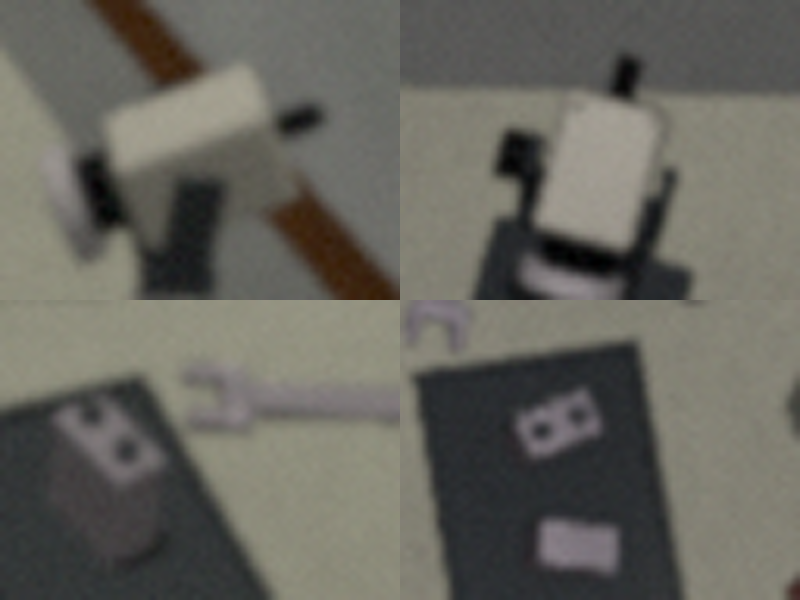

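The close crop confirms the choice. The far block, at mosaic top tile (558,424), carries two plugs, and the next block (578,545) is blank. The camera head shows its box corners and ring in both views. Next is a crop of the case, with the head and twin fits run on these points.

```bash
cat > fit1.py <<'E'
from h import *
A=lambda P:np.array(P)/6.25+[342,138]
B=lambda P:(np.array(P)-[400,0])/6.25+[250,62]
D=lambda P:(np.array(P)-[0,300])/6.25+[285,255]
E=lambda P:(np.array(P)-[400,300])/6.25+[300,155]
# camera head: box frame, x back
def hp(q,box):
    f=R.from_euler("zy",[q[3],-q[4]]); return q[:3]+f.apply(box)
L,W,H=.070,.026,.025
def res(q):
    d=q[5]
    # FL,RL,RR,FR top ; FRb,RRb
    b=np.array([[d,W,H],[d+L,W,H],[d+L,-W,H],[d,-W,H],[d,-W,-H],[d+L,-W,-H],[0,0,0]])
    P=hp(q,b)
    s=proj("side",P)-A([(105,115),(248,65),(270,112),(122,162),(155,255),(300,200),(68,205)])
    t=proj("top",P[[0,1,2,3]])-B([(538,222),(572,92),(660,105),(632,250)])
    return np.r_[s.ravel(),t.ravel()]
r=least_squares(res,[.9,-.03,.3,-.2,.35,.02],loss="soft_l1")
print("lens",r.x.round(4),"rms px",np.sqrt((res(r.x)**2).mean()),res(r.x).reshape(-1,2).round(1).tolist())
q=r.x; f=R.from_euler("zy",[q[3],-q[4]]); print("focus",q[:3]-.18*f.apply([1,0,0]))
# twin: x,y,yaw
h=.004+.056
def res2(q):
    b=np.array([[.013,.023],[.013,-.023],[-.013,-.023],[-.013,.023]]); c,s=np.cos(q[2]),np.sin(q[2])
    P=np.c_[b@np.array([[c,s],[-s,c]])+q[:2],np.full(4,h)]
    return np.r_[(proj("top",P)-E([(515,412),(587,388),(603,435),(533,460)])[[0,1,2,3]]).ravel(),(proj("side",P)-D([(55,412),(100,395),(168,465),(115,485)])[[1,2,3,0]]).ravel()]
E
cat >> fit1.py <<'E'
def res2(q,o=0):
    b=np.array([[.013,.023],[.013,-.023],[-.013,-.023],[-.013,.023]]); c,s=np.cos(q[2]),np.sin(q[2])
    P=np.c_[b@np.array([[c,s],[-s,c]])+q[:2],np.full(4,h)]
    # top cyclic far-left,far-right,near-right,near-left; side: near-left(55,412) far-left(100,395) far-right(168,465) near-right(115,485)
    return np.r_[(proj("top",P)-E([(515,412),(587,388),(603,435),(533,460)])).ravel(),(proj("side",P)-D([(100,395),(168,465),(115,485),(55,412)])).ravel()]
r=least_squares(res2,[.65,-.25,.3]); print("twin",r.x.round(4),res2(r.x).reshape(-1,2).round(1).tolist())
E
python3 fit1.py; python3 - <<'E'
import numpy as np,cv2
s=np.load("pics/side0.npy")[:,:,::-1];t=np.load("pics/top0.npy")[:,:,::-1]
def c(im,x,y,w,h,W,H): return cv2.resize(im[y:y+h,x:x+w],(W,H),interpolation=cv2.INTER_CUBIC)
cv2.imwrite("pics/mos2.png",np.hstack([c(s,236,160,80,120,400,600),c(t,220,140,80,120,400,600)]))
E
```

```text
lens [ 0.7497 -0.0758  0.2581 -0.1658  0.4648  0.0262] rms px 1.0629712156481972 [[-1.4, -0.8], [0.2, -2.2], [1.8, 0.5], [-0.2, 2.0], [-0.5, 0.3], [1.4, 0.2], [-0.1, -0.2], [-0.8, 1.3], [-1.6, -0.9], [0.9, 0.3], [0.4, 0.1]]
focus [ 0.59103232 -0.04605188  0.17855169]
twin [ 0.5692 -0.2719  0.3672] [[0.5, 0.9], [0.5, 0.6], [0.5, -0.4], [0.1, -0.2], [0.7, -0.9], [-0.2, -0.6], [0.1, -0.1], [-0.1, -0.1]]
```

View pics/mos2.png

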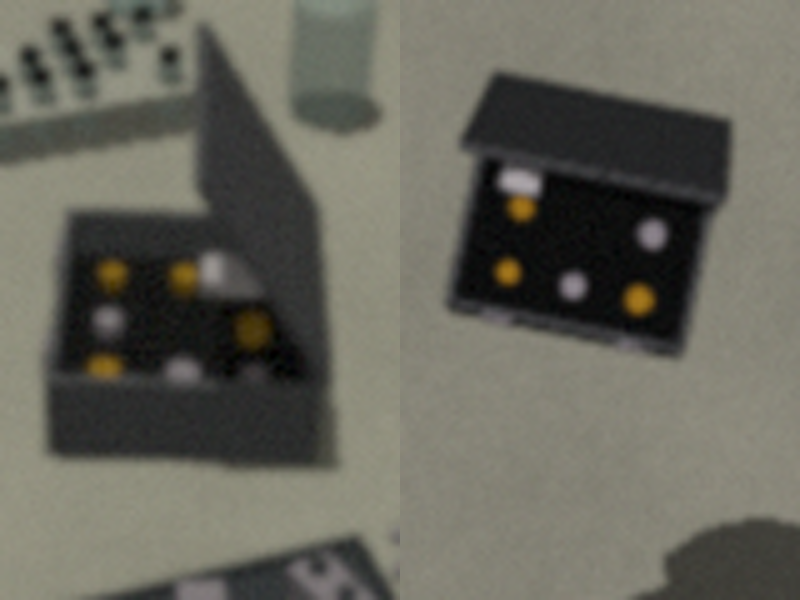

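The case shows free-edge corners at side tile (205,25) and (318,205), hinge right at (320,375), rim near edge (68,212) to (48,380). In the top tile, the lid's free edge runs (462,148) to (722,202). Next I fit the case pose and lid angle.

```bash
cat > fit2.py <<'E'
from h import *
S=lambda P:np.array(P)/5+[236,160]
T=lambda P:(np.array(P)-[400,0])/5+[220,140]
def res(q):
    hx,hy,yaw,th=q
    Rc=R.from_euler("z",yaw); o=np.array([hx,hy,.066]); 
    Rl=Rc*R.from_euler("y",th)
    l=lambda x,y,z:o+Rl.apply([x,y,z]); c=lambda x,y,z:np.array([hx,hy,0])+Rc.apply([x,y,z])
    Ps=[l(-.17,.09,.004),l(-.17,-.09,.004),c(-.17,.09,.065),c(-.17,-.09,.065),c(-.17,-.09,0),c(0,-.09,0)]
    s=[(205,25),(318,203),(68,212),(48,380),(50,457),(325,464)]
    Pt=[c(-.17,.09,.065),c(-.17,-.09,.065),l(-.17,.09,.004),l(-.17,-.09,.004),l(0,.09,.008),l(0,-.09,.008)]
    t=[(448,308),(683,355),(462,148),(722,202),(493,72),(730,120)]
    return np.r_[(proj("side",Ps)-S(s)).ravel(),(proj("top",Pt)-T(t)).ravel()]
r=least_squares(res,[.65,-.05,-.2,1.2],loss="soft_l1")
hx,hy,yaw,th=r.x
print("hinge",r.x.round(4),res(r.x).reshape(-1,2).round(1).tolist())
Rl=R.from_euler("z",yaw)*R.from_euler("y",th); print("edge",np.array([hx,hy,.066])+Rl.apply([-.17,0,.008]))
E
python3 fit2.py; sed -n 1,60p h.py | tail -3
python3 - <<'E'
from h import *
print(rot(ctrl.sense()["tcp_rot"]).as_matrix().round(3))
E
```

```text
hinge [ 0.6172 -0.0361 -0.1696  1.0595] [[-0.9, -1.4], [-23.0, -4.5], [-0.7, -1.3], [-0.1, 0.1], [0.0, 0.2], [-0.7, 0.1], [-0.3, -0.7], [1.4, -0.7], [-0.4, -0.3], [1.9, -0.7], [0.2, -0.6], [0.8, -0.9]]
edge [ 0.54205645 -0.02324447  0.21817042]
    e1,d1=ray("side",a);e2,d2=ray("top",b)
    t=np.linalg.lstsq(np.c_[d1,-d2],e2-e1,rcond=None)[0]; p,q=e1+t[0]*d1,e2+t[1]*d2
    return (p+q)/2,np.linalg.norm(p-q)
[[ 0.973  0.231  0.   ]
 [ 0.231 -0.973 -0.   ]
 [-0.     0.    -1.   ]]
```

```bash
python3 - <<'E'
s=open("fit2.py").read()
s=s.replace("c(0,-.09,0)]","c(0,-.09,0),l(0,.09,.008)]").replace("(318,203),","(200,188),").replace("(325,464)]","(325,464),(318,205)]")
open("fit2.py","w").write(s)
E
python3 fit2.py
cat >> h.py <<'E'
def delta(pos,Rt,start=None):
    s=ctrl.sense(); p,R0=(s["ee_pos"],rot(s["tcp_rot"])) if start is None else start
    d=R0.inv().apply(np.array(pos)-p); w=(R0.inv()*Rt).as_rotvec(degrees=True)
    return d.round(4),(w/360).round(4),"rows>=%.1f"%max(np.linalg.norm(d)/.05,np.linalg.norm(w)/8.59)
def down(yaw): return R.from_euler("z",yaw)*R.from_euler("x",np.pi)
E
python3 - <<'E'
from h import *
print(delta([.156,-.657,.42],down(-.17)))
print(delta([.62,-.035,.42],down(-.17)))
for n,z in (("bottle_b_center",.07),("wrench",0),("bottle_a_center",.085)):
    for d in ctrl.trace("top",n)[:2]:
        e=d["extent"]; print(n,d["p"],plane("top",[(e[0]+e[2])/2,(e[1]+e[3])/2],z).round(3))
E
```

```text
hinge [ 0.6168 -0.0361 -0.172   1.0515] [[-1.3, -1.3], [-0.1, -1.4], [-0.8, -1.3], [-0.3, 0.1], [-0.1, 0.1], [-0.9, 0.1], [0.6, -0.1], [-0.4, -0.6], [1.2, -0.5], [-0.5, 0.1], [1.7, -0.1], [0.2, -0.5], [0.8, -0.8]]
edge [ 0.54054926 -0.02285032  0.21756259]
(array([ 0.0002,  0.0003, -0.1887]), array([ 0.    , -0.    ,  0.0641]), 'rows>=3.8')
(array([ 0.5952, -0.4979, -0.1887]), array([ 0.    , -0.    ,  0.0641]), 'rows>=16.0')
bottle_b_center 0.57 [ 0.588 -0.448  0.07 ]
wrench 0.58 [ 0.697 -0.208 -0.   ]
bottle_a_center 0.86 [0.7   0.27  0.085]
bottle_a_center 0.27 [ 0.421 -0.281  0.085]
```

```bash
P='python3 -m pendant'
python3 -m pendant '[{"translation":[0,0,-0.19],"rot":[0,0,0.064],"jaw":-1},{"translation":[0,0,-0.19],"rot":[0,0,0.064],"jaw":-1},{"translation":[0,0,-0.19],"rot":[0,0,0.064],"jaw":-1},{"translation":[0,0,-0.19],"rot":[0,0,0.064],"jaw":-1},{"translation":[0.3,-0.25,-0.19],"rot":[0,0,0.064],"jaw":-1},{"translation":[0.3,-0.25,-0.19],"rot":[0,0,0.064],"jaw":-1},{"translation":[0.3,-0.25,-0.19],"rot":[0,0,0.064],"jaw":-1},{"translation":[0.3,-0.25,-0.19],"rot":[0,0,0.064],"jaw":-1}]' 40
python3 -c "
from h import *
print(delta([.62,-.035,.42],down(-.172)))"
```

```text
time_s: 1.75
ee_pos: [0.2764, -0.4953, 0.4215]
tcp_rot: [180.0, -0.0, -9.7]
contact_force: [1.0, 0.3, -0.1]
grip_width: 0.0001
gripper_force: 0.0
(array([ 0.2607, -0.5118,  0.0015]), array([ 0.0001, -0.0001,  0.0003]), 'rows>=11.5')
```

```bash

python3 -m pendant '[{"translation":[0.25,-0.5,0],"rot":[0,0,0],"jaw":-1},{"translation":[0.25,-0.5,0],"rot":[0,0,0],"jaw":-1},{"translation":[0.25,-0.5,0],"rot":[0,0,0],"jaw":-1},{"translation":[0.25,-0.5,0],"rot":[0,0,0],"jaw":-1},{"translation":[0.25,-0.5,0],"rot":[0,0,0],"jaw":-1},{"translation":[0.25,-0.5,0],"rot":[0,0,0],"jaw":-1},{"translation":[0.25,-0.5,0],"rot":[0,0,0],"jaw":-1},{"translation":[0.25,-0.5,0],"rot":[0,0,0],"jaw":-1}]'
python3 -m pendant '[{"translation":[0.085,-0.17,0],"rot":[0,0,0],"jaw":-1},{"translation":[0.085,-0.17,0],"rot":[0,0,0],"jaw":-1},{"translation":[0.085,-0.17,0],"rot":[0,0,0],"jaw":-1},{"translation":[0.085,-0.17,0],"rot":[0,0,0],"jaw":-1},{"translation":[0.085,-0.17,0],"rot":[0,0,0],"jaw":-1}]'
python3 -c "
from h import *
print(delta([.607,-.034,.19],down(-.172)))"
```

```text
time_s: 2.55
ee_pos: [0.5131, -0.1724, 0.4217]
tcp_rot: [180.0, -0.1, -9.7]
contact_force: [0.8, -0.3, 0.9]
grip_width: -0.0001
gripper_force: 0.0
time_s: 3.05
ee_pos: [0.6267, -0.0165, 0.4199]
tcp_rot: [-179.9, 0.1, -9.4]
contact_force: [0.0, -0.3, 0.1]
grip_width: -0.0001
gripper_force: 0.0
(array([-0.0163,  0.0209,  0.2298]), array([-0.0003,  0.0002,  0.0013]), 'rows>=4.6')
```

```bash

python3 -m pendant '[{"translation":[-0.016,0.02,0.05],"rot":[0,0,0],"jaw":-1},{"translation":[-0.016,0.02,0.08],"rot":[0,0,0],"jaw":-1},{"translation":[-0.016,0.02,0.11],"rot":[0,0,0],"jaw":-1},{"translation":[-0.016,0.02,0.14],"rot":[0,0,0],"jaw":-1},{"translation":[-0.016,0.02,0.17],"rot":[0,0,0],"jaw":-1},{"translation":[-0.016,0.02,0.2],"rot":[0,0,0],"jaw":-1},{"translation":[-0.016,0.02,0.23],"rot":[0,0,0],"jaw":-1},{"translation":[-0.016,0.02,0.23],"rot":[0,0,0],"jaw":-1}]'
cat > lid.py <<'E'
from h import *
hg=np.array([.6168,-.0361,.066]);Rz=R.from_euler("z",-.172)
p=Rz.inv().apply(ctrl.sense()["ee_pos"]-hg); print("tcp in case frame",p.round(4))
for th in (1.05,.95,.85,.75,.65,.55,.45,.35,.25,.15,.05,0,-.03):
    s=.15; x=-s*np.cos(th)+.008*np.sin(th)+.011; z=s*np.sin(th)+.008*np.cos(th)
    print(th,"tool x %.3f z %.3f"%(x-p[0],p[2]-z))
E
python3 lid.py
```

```text
time_s: 3.85
ee_pos: [0.6014, -0.0385, 0.1861]
tcp_rot: [179.9, 0.6, -9.7]
contact_force: [-1.0, -0.4, -0.9]
grip_width: 0.0003
gripper_force: 0.0
tcp in case frame [-0.0147 -0.005   0.1201]
1.05 tool x -0.042 z -0.014
0.95 tool x -0.055 z -0.007
0.85 tool x -0.067 z 0.002
0.75 tool x -0.079 z 0.012
0.65 tool x -0.089 z 0.023
0.55 tool x -0.098 z 0.035
0.45 tool x -0.106 z 0.048
0.35 tool x -0.112 z 0.061
0.25 tool x -0.118 z 0.075
0.15 tool x -0.121 z 0.090
0.05 tool x -0.124 z 0.105
0 tool x -0.124 z 0.112
-0.03 tool x -0.124 z 0.117
```

```bash

python3 -m pendant '[{"translation":[-0.012,0,-0.007],"rot":[0,0,0],"jaw":-1},{"translation":[-0.024,0,-0.014],"rot":[0,0,0],"jaw":-1},{"translation":[-0.034,0,-0.014],"rot":[0,0,0],"jaw":-1},{"translation":[-0.042,0,-0.014],"rot":[0,0,0],"jaw":-1},{"translation":[-0.049,0,-0.011],"rot":[0,0,0],"jaw":-1},{"translation":[-0.055,0,-0.007],"rot":[0,0,0],"jaw":-1},{"translation":[-0.061,0,-0.003],"rot":[0,0,0],"jaw":-1},{"translation":[-0.067,0,0.002],"rot":[0,0,0],"jaw":-1}]'
python3 lid.py
```

```text
time_s: 4.65
ee_pos: [0.5393, -0.0266, 0.1891]
tcp_rot: [-180.0, -0.0, -9.7]
contact_force: [0.9, 0.8, 1.7]
grip_width: -0.0003
gripper_force: 0.7
tcp in case frame [-0.0779 -0.0039  0.1231]
1.05 tool x 0.021 z -0.011
0.95 tool x 0.008 z -0.004
0.85 tool x -0.004 z 0.005
0.75 tool x -0.015 z 0.015
0.65 tool x -0.026 z 0.026
0.55 tool x -0.035 z 0.038
0.45 tool x -0.043 z 0.051
0.35 tool x -0.049 z 0.064
0.25 tool x -0.054 z 0.078
0.15 tool x -0.058 z 0.093
0.05 tool x -0.060 z 0.108
0 tool x -0.061 z 0.115
-0.03 tool x -0.061 z 0.120
```

Contact is about 2 N on the tool, as expected for the hinge, so I follow the arc down.

```bash

python3 -m pendant '[{"translation":[-0.009,0,0.01],"rot":[0,0,0],"jaw":-1},{"translation":[-0.018,0,0.018],"rot":[0,0,0],"jaw":-1},{"translation":[-0.026,0,0.026],"rot":[0,0,0],"jaw":-1},{"translation":[-0.033,0,0.035],"rot":[0,0,0],"jaw":-1},{"translation":[-0.039,0,0.045],"rot":[0,0,0],"jaw":-1},{"translation":[-0.044,0,0.054],"rot":[0,0,0],"jaw":-1},{"translation":[-0.049,0,0.064],"rot":[0,0,0],"jaw":-1},{"translation":[-0.052,0,0.073],"rot":[0,0,0],"jaw":-1}]'
python3 lid.py|grep -v "^[01]\.[4-9]"
```

```text
time_s: 5.45
ee_pos: [0.4875, -0.0179, 0.1152]
tcp_rot: [180.0, 0.0, -9.7]
contact_force: [-0.6, 0.9, 0.7]
grip_width: -0.0001
gripper_force: 0.5
tcp in case frame [-0.1305 -0.0042  0.0492]
1.05 tool x 0.074 z -0.085
0.35 tool x 0.003 z -0.010
0.25 tool x -0.002 z 0.004
0.15 tool x -0.006 z 0.019
0.05 tool x -0.008 z 0.034
0 tool x -0.008 z 0.041
-0.03 tool x -0.009 z 0.046
```

```bash

python3 -m pendant '[{"translation":[-0.003,0,0.009],"rot":[0,0,0],"jaw":-1},{"translation":[-0.006,0,0.018],"rot":[0,0,0],"jaw":-1},{"translation":[-0.008,0,0.026],"rot":[0,0,0],"jaw":-1},{"translation":[-0.008,0,0.033],"rot":[0,0,0],"jaw":-1},{"translation":[-0.008,0,0.039],"rot":[0,0,0],"jaw":-1},{"translation":[-0.008,0,0.042],"rot":[0,0,0],"jaw":-1},{"translation":[-0.008,0,0.042],"rot":[0,0,0],"jaw":-1}]'
python3 -c "
from h import *
s=ctrl.sense();print(s['contact_force'],s['ee_pos'])"
```

```text
time_s: 6.15
ee_pos: [0.4804, -0.0166, 0.074]
tcp_rot: [180.0, 0.0, -9.7]
contact_force: [-0.2, 0.0, -0.3]
grip_width: 0.0
gripper_force: 0.0
[-0.24942878  0.0260855  -0.31401375] [ 0.48043007 -0.01664798  0.07400354]
```

```bash

python3 -m pendant '[{"translation":[0,0,0.001],"rot":[0,0,0],"jaw":-1},{"translation":[0,0,0.002],"rot":[0,0,0],"jaw":-1},{"translation":[0,0,0.003],"rot":[0,0,0],"jaw":-1},{"translation":[0,0,0.003],"rot":[0,0,0],"jaw":-1}]'
python3 - <<'E'
from h import *
im=ctrl.camera("side");cv2.imwrite("pics/lid.png",cv2.resize(im[150:270,230:390,::-1],(800,600),interpolation=cv2.INTER_CUBIC))
E
```

```text
time_s: 6.55
ee_pos: [0.4809, -0.0167, 0.0734]
tcp_rot: [180.0, -0.0, -9.7]
contact_force: [-6.5, 0.6, 14.1]
grip_width: -0.0001
gripper_force: 7.2
```

View pics/lid.png

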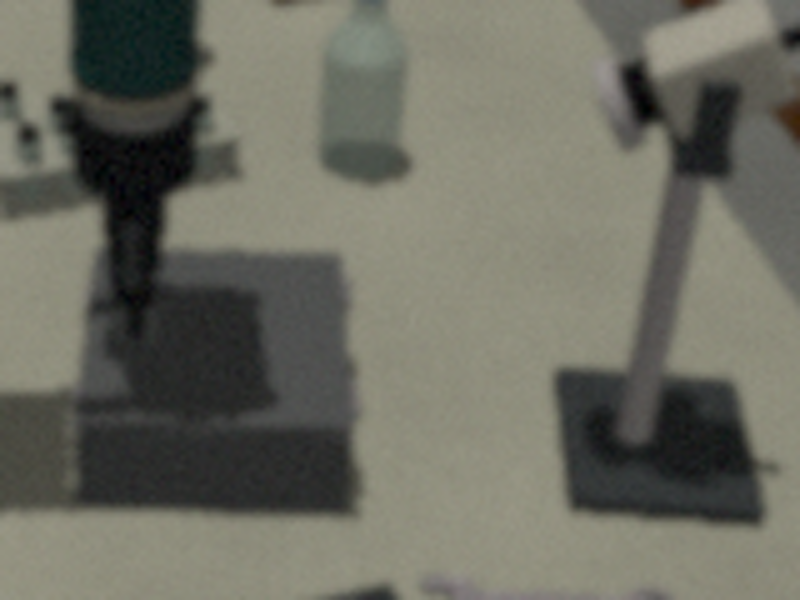

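The lid lies flat on the case at (220,340), and 14 N of press brought no further motion, so it is shut. The camera is untouched. Now to the pump head.

```bash

python3 -m pendant '[{"translation":[0,0,-0.05],"rot":[0,0,0],"jaw":-1},{"translation":[0,0,-0.1],"rot":[0,0,0],"jaw":-1},{"translation":[0,0,-0.13],"rot":[0,0,0],"jaw":-1},{"translation":[0,0,-0.13],"rot":[0,0,0],"jaw":-1}]'
python3 -c "
from h import *
print(delta([.5692,-.2719,.20],down(.367)))"
```

```text
time_s: 7.0
ee_pos: [0.4846, -0.017, 0.2076]
tcp_rot: [-179.9, -0.7, -9.7]
contact_force: [1.1, 0.5, -0.6]
grip_width: -0.0004
gripper_force: 0.0
(array([0.1262, 0.2371, 0.0089]), array([ 0.0004, -0.0019, -0.0854]), 'rows>=5.4')
```

```bash

python3 -m pendant '[{"translation":[0.126,0.237,0.007],"rot":[0,0,-0.0855],"jaw":1},{"translation":[0.126,0.237,0.007],"rot":[0,0,-0.0855],"jaw":1},{"translation":[0.126,0.237,0.007],"rot":[0,0,-0.0855],"jaw":1},{"translation":[0.126,0.237,0.007],"rot":[0,0,-0.0855],"jaw":1},{"translation":[0.126,0.237,0.007],"rot":[0,0,-0.0855],"jaw":1},{"translation":[0.126,0.237,0.007],"rot":[0,0,-0.0855],"jaw":1},{"translation":[0.126,0.237,0.007],"rot":[0,0,-0.0855],"jaw":1},{"translation":[0.126,0.237,0.007],"rot":[0,0,-0.0855],"jaw":1}]'
python3 - <<'E'
from h import *
print(delta([.5692,-.2719,.10],down(.367)))
E
```

```text
time_s: 7.8
ee_pos: [0.5639, -0.2715, 0.1926]
tcp_rot: [-179.9, 0.1, 21.0]
contact_force: [-0.7, 0.3, 0.3]
grip_width: 0.0857
gripper_force: 0.0
(array([0.005 , 0.0025, 0.0926]), array([-0.0004,  0.0002, -0.0001]), 'rows>=1.9')
```

```bash

python3 -m pendant '[{"translation":[0.005,0.0025,0.03],"rot":[0,0,0],"jaw":1},{"translation":[0.005,0.0025,0.06],"rot":[0,0,0],"jaw":1},{"translation":[0.005,0.0025,0.09],"rot":[0,0,0],"jaw":1},{"translation":[0.005,0.0025,0.11],"rot":[0,0,0],"jaw":1},{"translation":[0.005,0.0025,0.13],"rot":[0,0,0],"jaw":1},{"translation":[0.005,0.0025,0.13],"rot":[0,0,0],"jaw":1},{"translation":[0.005,0.0025,0.13],"rot":[0,0,0],"jaw":1}]'
python3 - <<'E'
from h import *
print(delta([.5692,-.2719,.015],down(.367)))
im=ctrl.camera("side");cv2.imwrite("pics/g1.png",cv2.resize(im[225:315,255:375,::-1],(800,600),interpolation=cv2.INTER_CUBIC))
E
```

```text
time_s: 8.5
ee_pos: [0.5697, -0.2705, 0.064]
tcp_rot: [-179.9, 0.1, 21.2]
contact_force: [-0.4, -0.1, 0.4]
grip_width: 0.0852
gripper_force: 0.0
(array([-0.0009,  0.0012,  0.049 ]), array([-0.0002,  0.0001,  0.0003]), 'rows>=1.0')
```

View pics/g1.png

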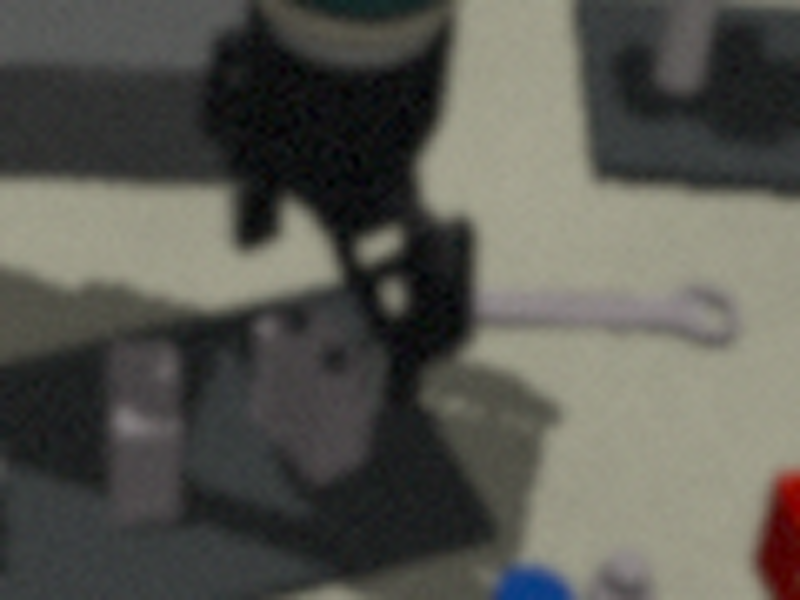

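The block's top, with its plugs at (290,318) and (335,358), lies between the fingertips at (255,230) and (405,370). I check that numerically.

```bash
python3 - <<'E'
from h import *
f=R.from_euler("z",.367);c=np.array([.5692,-.2719,0])
pp=lambda P:((proj("side",P)-[255,225])*6.667).round().tolist()
print("plugs",pp([c+f.apply([0,y,.066]) for y in(.012,-.012)]))
print("top corners",pp([c+f.apply([x,y,.06]) for x,y in((.013,.023),(.013,-.023),(-.013,-.023),(-.013,.023))]))
print("bottom nr",pp([c+f.apply([-.013,-.023,.004])]))
s=ctrl.sense();r=rot(s["tcp_rot"])
print("tips",pp([s["ee_pos"]+r.apply([0,y,-.013]) for y in(-.05,-.043,.043,.05)]))
E
```

```text
plugs [[301.0, 315.0], [336.0, 355.0]]
top corners [[311.0, 295.0], [378.0, 372.0], [323.0, 397.0], [258.0, 319.0]]
bottom nr [[314.0, 489.0]]
tips [[254.0, 232.0], [263.0, 243.0], [388.0, 386.0], [399.0, 399.0]]
```

```bash

python3 -m pendant '[{"translation":[0,0.001,0.015],"rot":[0,0,0],"jaw":1},{"translation":[0,0.001,0.03],"rot":[0,0,0],"jaw":1},{"translation":[0,0.001,0.04],"rot":[0,0,0],"jaw":1},{"translation":[0,0.001,0.049],"rot":[0,0,0],"jaw":1},{"translation":[0,0.001,0.049],"rot":[0,0,0],"jaw":1},{"translation":[0,0.001,0.049],"rot":[0,0,0],"jaw":1}]' 60
python3 -m pendant '[{"translation":[0,0,0],"rot":[0,0,0],"jaw":-1},{"translation":[0,0,0],"rot":[0,0,0],"jaw":-1},{"translation":[0,0,0],"rot":[0,0,0],"jaw":-1},{"translation":[0,0,0],"rot":[0,0,0],"jaw":-1},{"translation":[0,0,0],"rot":[0,0,0],"jaw":-1},{"translation":[0,0,0],"rot":[0,0,0],"jaw":-1},{"translation":[0,0,0],"rot":[0,0,0],"jaw":-1},{"translation":[0,0,0],"rot":[0,0,0],"jaw":-1}]' 60
```

```text
time_s: 9.15
ee_pos: [0.5703, -0.2729, 0.0147]
tcp_rot: [-180.0, 0.0, 21.1]
contact_force: [-0.6, -0.5, -0.7]
grip_width: 0.0853
gripper_force: 0.0
time_s: 9.95
ee_pos: [0.5712, -0.2729, 0.0161]
tcp_rot: [180.0, -0.1, 21.1]
contact_force: [-0.6, 3.0, 4.6]
grip_width: 0.0455
gripper_force: 62.9
```

```bash

python3 -m pendant '[{"translation":[0,0,-0.02],"rot":[0,0,0],"jaw":-1},{"translation":[0,0,-0.05],"rot":[0,0,0],"jaw":-1},{"translation":[0,0,-0.08],"rot":[0,0,0],"jaw":-1},{"translation":[0,0,-0.12],"rot":[0,0,0],"jaw":-1},{"translation":[0,0,-0.16],"rot":[0,0,0],"jaw":-1},{"translation":[0,0,-0.2],"rot":[0,0,0],"jaw":-1},{"translation":[0,0,-0.2],"rot":[0,0,0],"jaw":-1},{"translation":[0,0,-0.2],"rot":[0,0,0],"jaw":-1}]'
cat > goal.py <<'E'
from h import *
fo=np.array([.591,-.046,.1786]);F=R.from_euler("zy",[-.168,-.465]);Rt=F*R.from_euler("x",np.pi);ct=np.array([-.0015,0,-.016])
tcp=fo-Rt.apply(ct)
print("goal tcp",tcp.round(4)); print("pre",delta(tcp+np.array([-.08,0,.07]),Rt)); print("goal",delta(tcp,Rt))
E
python3 goal.py
```

```text
time_s: 10.75
ee_pos: [0.5704, -0.2732, 0.215]
tcp_rot: [180.0, -0.0, 21.1]
contact_force: [-0.7, 0.1, -4.5]
grip_width: 0.0456
gripper_force: 63.0
goal tcp [ 0.5995 -0.0463  0.165 ]
pre (array([ 0.0341, -0.2301, -0.0201]), array([-0.0074,  0.0745,  0.0837]), 'rows>=4.7')
goal (array([ 0.1087, -0.2014,  0.0499]), array([-0.0074,  0.0745,  0.0837]), 'rows>=4.7')
```

```bash

python3 -m pendant '[{"translation":[0.005,-0.03,-0.003],"rot":[-0.001,0.0106,0.012],"jaw":-1},{"translation":[0.01,-0.065,-0.006],"rot":[-0.002,0.0213,0.0239],"jaw":-1},{"translation":[0.015,-0.1,-0.01],"rot":[-0.003,0.0319,0.0359],"jaw":-1},{"translation":[0.02,-0.135,-0.013],"rot":[-0.0042,0.0426,0.0478],"jaw":-1},{"translation":[0.025,-0.17,-0.016],"rot":[-0.0053,0.0532,0.0598],"jaw":-1},{"translation":[0.03,-0.2,-0.018],"rot":[-0.0063,0.0639,0.0717],"jaw":-1},{"translation":[0.034,-0.23,-0.02],"rot":[-0.0074,0.0745,0.0837],"jaw":-1},{"translation":[0.034,-0.23,-0.02],"rot":[-0.0074,0.0745,0.0837],"jaw":-1}]'
python3 -m pendant '[{"translation":[0,0,0],"rot":[0,0,0],"jaw":-1},{"translation":[0,0,0],"rot":[0,0,0],"jaw":-1}]'
python3 goal.py
```

```text
time_s: 11.55
ee_pos: [0.5129, -0.0422, 0.2275]
tcp_rot: [-175.1, -25.5, -10.6]
contact_force: [-0.7, -1.7, -5.5]
grip_width: 0.0452
gripper_force: 63.6
time_s: 11.75
ee_pos: [0.5189, -0.0464, 0.2332]
tcp_rot: [-175.2, -26.0, -10.7]
contact_force: [1.0, 0.1, -3.8]
grip_width: 0.0451
gripper_force: 63.6
goal tcp [ 0.5995 -0.0463  0.165 ]
pre (array([ 0.0013, -0.0004, -0.0013]), array([0.    , 0.0006, 0.0001]), 'rows>=0.0')
goal (array([ 0.0412, -0.0071,  0.097 ]), array([0.    , 0.0006, 0.0001]), 'rows>=2.1')
```

My scripts used extrinsic Euler order ("zy") for the lens frame, so its y axis isn't level. I refit with "ZY".

```bash
sed -i 's/"zy"/"ZY"/' fit1.py goal.py; python3 fit1.py
```

```text
lens [ 0.7494 -0.077   0.2583 -0.2049  0.4597  0.0264] rms px 0.9169681914948485 [[-1.0, -0.5], [0.7, -1.6], [1.5, -0.1], [-0.6, 1.2], [-0.5, 0.4], [1.6, 0.4], [-0.0, -0.1], [-1.0, 1.0], [-1.4, -1.1], [1.1, 0.5], [0.2, 0.2]]
focus [ 0.59147703 -0.0441539   0.17849143]
twin [ 0.5692 -0.2719  0.3672] [[0.5, 0.9], [0.5, 0.6], [0.5, -0.4], [0.1, -0.2], [0.7, -0.9], [-0.2, -0.6], [0.1, -0.1], [-0.1, -0.1]]
```

```bash
sed -i 's/^fo=.*ct=/fo=np.array([.5915,-.0442,.1785]);F=R.from_euler("ZY",[-.2,-.46]);Rt=F*R.from_euler("x",np.pi);ct=/' goal.py; python3 goal.py; python3 - <<'E'
from h import *
a,b,c=[plane("top",np.array(p)*.64,.01) for p in((403,196),(452,208),(464,165))]
print("plate yaw",np.arctan2(b[0]-a[0],-(b[1]-a[1]))*-1,np.arctan2(*(c-b)[[1,0]]),np.linalg.norm(b-a),np.linalg.norm(c-b))
E
```

```text
goal tcp [ 0.5998 -0.0459  0.1648]
pre (array([ 0.0014, -0.0008, -0.0011]), array([-0.0142,  0.001 ,  0.0019]), 'rows>=0.6')
goal (array([ 0.0414, -0.0075,  0.0972]), array([-0.0142,  0.001 ,  0.0019]), 'rows>=2.1')
plate yaw 0.22279683399474523 -0.2544045769168218 0.1254100790077094 0.11522250805656423
```

```bash

python3 -m pendant '[{"translation":[0.006,-0.001,0.014],"rot":[-0.002,0,0],"jaw":-1},{"translation":[0.012,-0.002,0.028],"rot":[-0.005,0,0.001],"jaw":-1},{"translation":[0.018,-0.003,0.042],"rot":[-0.008,0.001,0.002],"jaw":-1},{"translation":[0.024,-0.004,0.056],"rot":[-0.011,0.001,0.002],"jaw":-1},{"translation":[0.03,-0.005,0.07],"rot":[-0.014,0.001,0.002],"jaw":-1},{"translation":[0.036,-0.007,0.084],"rot":[-0.014,0.001,0.002],"jaw":-1},{"translation":[0.041,-0.0075,0.097],"rot":[-0.014,0.001,0.002],"jaw":-1},{"translation":[0.041,-0.0075,0.097],"rot":[-0.014,0.001,0.002],"jaw":-1}]'
python3 -m pendant '[{"translation":[0,0,0],"rot":[0,0,0],"jaw":-1},{"translation":[0,0,0],"rot":[0,0,0],"jaw":-1},{"translation":[0,0,0],"rot":[0,0,0],"jaw":-1},{"translation":[0,0,0],"rot":[0,0,0],"jaw":-1},{"translation":[0,0,0],"rot":[0,0,0],"jaw":-1}]'
python3 goal.py
python3 - <<'E'
from h import *
im=ctrl.camera("side");v=cv2.resize(im[130:235,270:410,::-1],(800,600),interpolation=cv2.INTER_CUBIC);k=800/140
pp=lambda P:((proj("side",P)-[270,130])*k).astype(int)
def box(o,F,x0,x1,W,H,col):
    P=pp([o+F.apply([x,y,z]) for x in(x0,x1) for y in(-W,W) for z in(-H,H)])
    for i in range(8):
        for b in(1,2,4):
            if i<i^b: cv2.line(v,tuple(map(int,P[i])),tuple(map(int,P[i^b])),col,1)
F=R.from_euler("ZY",[-.205,-.46]);l=np.array([.7494,-.077,.2583])
box(l,F,.0264,.0964,.026,.025,(0,0,255))
f=l-.18*F.apply([1,0,0]);box(f,F,-.013,.013,.023,.028,(0,255,0))
cv2.polylines(v,[pp([l+F.apply([0,.028*np.cos(a),.028*np.sin(a)]) for a in np.linspace(0,6.28,30)])],True,(255,0,0),1)
cv2.imwrite("pics/fin.png",v)
E
```

```text
time_s: 12.55
ee_pos: [0.6007, -0.0466, 0.1646]
tcp_rot: [-179.9, -26.3, -11.6]
contact_force: [0.5, 0.1, -5.2]
grip_width: 0.0452
gripper_force: 63.5
time_s: 13.05
ee_pos: [0.6004, -0.0455, 0.1678]
tcp_rot: [-179.9, -26.6, -11.6]
contact_force: [0.3, -0.6, -3.9]
grip_width: 0.0453
gripper_force: 63.5
goal tcp [ 0.5998 -0.0459  0.1648]
pre (array([-0.0405,  0.0162, -0.0953]), array([-0.0003, -0.0007, -0.0003]), 'rows>=2.1')
goal (array([-0.0018,  0.0004,  0.0025]), array([-0.0003, -0.0007, -0.0003]), 'rows>=0.1')
```

View pics/fin.png

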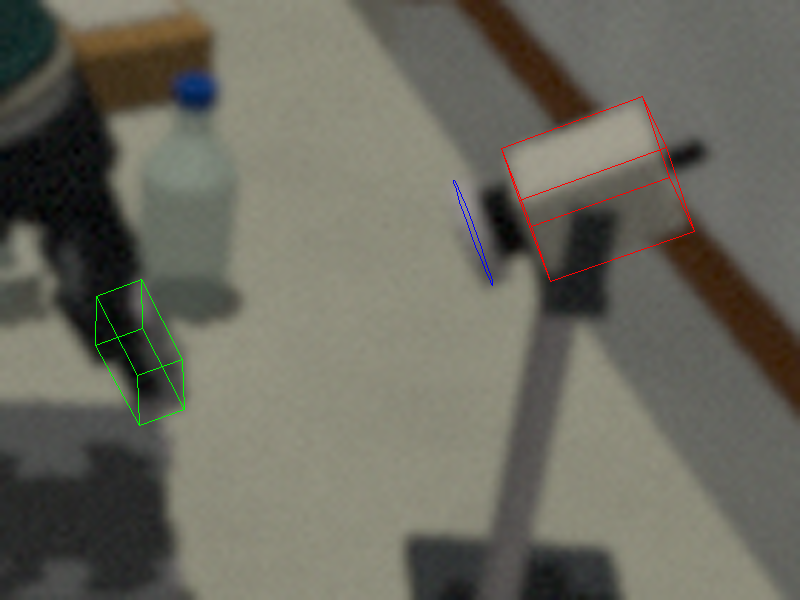

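The camera model outlines (red, blue) match the head at (600,190) and ring at (473,232). The block sits at the green target, mostly hidden by the near finger. I check it once more, brightened, for tilt slip.

```bash
python3 - <<'E'
from h import *
l=np.array([.7494,-.077,.2583]);F=R.from_euler("ZY",[-.205,-.46]);f=l-.18*F.apply([1,0,0])
out=[]
for n in("side","top"):
    im=ctrl.camera(n)[:,:,::-1].astype(float); c=proj(n,f)[0].astype(int)-[20,30]; k=10
    v=np.clip(im[c[1]:c[1]+60,c[0]:c[0]+40]*2.2,0,255).astype(np.uint8); v=cv2.resize(v,(400,600),interpolation=cv2.INTER_CUBIC)
    P=((proj(n,[f+F.apply([x,y,z]) for x in(-.013,.013) for y in(-.023,.023) for z in(-.028,.028)])-c)*k).astype(int)
    for p in P: cv2.circle(v,tuple(map(int,p)),4,(0,255,0),1)
    out.append(v)
cv2.imwrite("pics/fin2.png",np.hstack(out))
E
```

```text
(no output)
```

View pics/fin2.png

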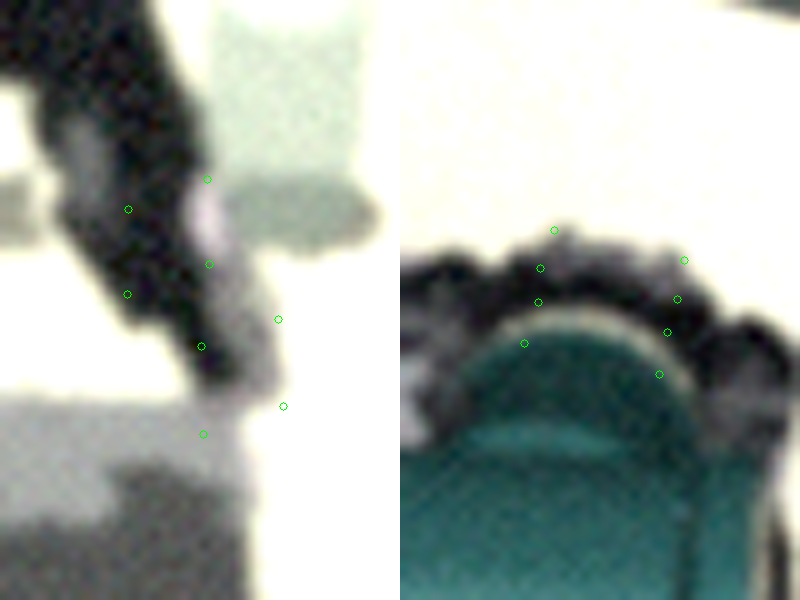

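The block's port face lies along the target corners (207,180), (278,319) and (283,406), about 1 px high. A 3 mm trim, then settle and hand in.

```bash

python3 -m pendant '[{"translation":[-0.001,0,0.0015],"rot":[0,0,0],"jaw":-1},{"translation":[-0.002,0,0.003],"rot":[0,0,0],"jaw":-1},{"translation":[-0.002,0,0.003],"rot":[0,0,0],"jaw":-1},{"translation":[-0.002,0,0.003],"rot":[0,0,0],"jaw":-1},{"translation":[-0.002,0,0.003],"rot":[0,0,0],"jaw":-1},{"translation":[-0.002,0,0.003],"rot":[0,0,0],"jaw":-1},{"translation":[-0.002,0,0.003],"rot":[0,0,0],"jaw":-1},{"translation":[-0.002,0,0.003],"rot":[0,0,0],"jaw":-1}]'
python3 goal.py; python3 -c "
from rig import ctrl
print(ctrl.sense()['qvel'].round(2)); print(ctrl.close_job())"
```

```text
time_s: 14.0
ee_pos: [0.6, -0.0454, 0.1637]
tcp_rot: [-179.9, -26.6, -11.6]
contact_force: [0.2, -0.0, -4.5]
grip_width: 0.0452
gripper_force: 63.5
goal tcp [ 0.5998 -0.0459  0.1648]
pre (array([-0.0384,  0.0163, -0.0987]), array([-0.0003, -0.0006, -0.0002]), 'rows>=2.1')
goal (array([ 0.0004,  0.0005, -0.001 ]), array([-0.0003, -0.0006, -0.0002]), 'rows>=0.0')
[-0.03 -0.03  0.06 -0.02  0.01 -0.07]
the job is handed in; nothing more can be done
None
```

The lid is shut, and the twin-port pump head is held still in the gripper at my estimate of the camera's focus, ports towards the lens. The job was handed in at about 14 s, with no verdict returned.

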